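Take the desk caddy off its guarded hook and put it in its tray

TASK

Take the hanging desk caddy off its deep hook by its wooden grip: lift it until its hanger bar is past the hook's upturned tip but not behind the lip of the guard above it, draw it straight out, and set it down gently in the shallow desk tray, flat on the tray's floor. The hook's height is different every time and has to be felt out with light forces: never push or pull hard on the stand or the tray, and leave everything else on the desk where it is.

Things in the scene. Friction and masses are not known exactly. Their poses are not given: they have to be found in the camera images.
- caddy: Grey metal desk caddy hanging on the hook stand: open box 140 (x) x 110 (y) x 60 (z) mm with a lengthwise divider, 0.2 to 0.45 kg. Origin at the centre of its underside; +x is its back, towards the post, z up. A hanger loop of 8 mm round bar stands up in its back wall: two uprights 64 mm apart and a level top bar, 56 mm clear between uprights. The small things in it are fixed.
- caddy_grip (a point): Centre of the caddy's wooden grip on top of the divider, 30 mm in front of (-x) and 93 mm above the caddy's origin. The grip is a bar 70 mm long along the caddy's x, 12 mm thick (y), 22 mm tall; it stands 22 mm clear of the box rim. Take it from above, closing along the caddy's y.
- caddy_bar (a point): Middle of the hanger loop's level top bar (8 mm diameter, along the caddy's y), 66 mm behind (+x) and 150 mm above the caddy's origin.
- stand: Fixed hook stand: base plate 170 x 150 x 10 mm, slotted post 60 mm wide, 340 mm tall. Origin on the desk under the middle of the post's front face (plane x = 0); -x is the way the caddy comes off, z up. Two pegs carry the hanger bar; a rubber pad low on the post steadies the caddy's back. All rigid; more than about 20 N on it does harm. The robot should touch only the caddy.
- stand_saddle (a point): Fixed point at saddle height, 16 mm in front of the post, 235 mm above the desk: the bar's underside rests here, its centre 4 mm higher. Between the two pegs, through the loop, runs the hook: an 18 mm wide C-shaped strap. Its lower arm passes under the bar and turns up in front of it (prong, back face 21 mm and front face 27 mm from the post); its upper arm is a flat guard over the bar.
- stand_front (a point): Fixed point 36 mm in front of the post, 235 mm high: how far out the guard reaches. The guard's underside is 19 mm above the prong's tip; a lip turned down at its front end (30 to 36 mm from the post) leaves a 14 mm high mouth for the bar. The C strap is clamped at a new height each time, NOT reported: tip 10 to 50 mm above this point. Feel for it, e.g. lift lightly until the bar meets the guard.
- tray: Fixed white open tray, outside 162 (x) x 132 (y) x 30 (z) mm, walls 5 mm; inside 152 x 122 mm. Origin at the centre of its underside. The caddy's 140 x 110 mm box fits in with 6 mm to spare on each side, its length along the tray's length.
- tray_in (a point): Centre of the tray's inner floor, axes as the tray's (x is the long side).
- stapler: Loose stapler, 130 x 36 x 36 mm, between the stand and the tray; leave alone. Origin under its centre.
- mouse: Loose computer mouse, 100 x 60 x 30 mm; leave alone. Origin under its centre.
- mug: Loose white mug, 82 mm across, 95 mm tall; leave alone. Origin under its centre.
- notebook: Loose blue notebook, 150 x 100 x 16 mm; leave alone. Origin under its centre.
- keepsake: Loose turned clay figure, 52 mm across, 100 mm tall, between the stand and the tray; leave alone. Origin under its centre.
- frame: Loose standing picture frame, 100 mm wide, 142 mm tall; leave alone. Origin at the foot of the frame.
- camera: Loose compact camera, 70 x 45 x 50 mm body, at the back of the desk; leave alone. Origin under its body.

How it is judged (in metres and radians):
On the way, in this order (a step that is already met when the one before it is completed fails the run):
1. the caddy is off the hook: its hanger bar is drawn out more than 60 mm in front of the post, still held up and upright, and the caddy touches the stand no more (x of caddy_bar in the frame of stand below -0.06 m and height (world z) of caddy above 0.05 m and angle between caddy's own z axis and vertical below 0.5 rad and contact force between caddy and stand below 0.2 N), for 0.1 s.
2. the caddy sits in the tray, flat on its floor (z of caddy in the frame of tray_in between -0.003 and 0.003 m and x of caddy in the frame of tray_in between -0.01 and 0.01 m and y of caddy in the frame of tray_in between -0.01 and 0.01 m and angle between caddy's own z axis and vertical below 0.05 rad and linear speed of caddy below 0.02 m/s and angular speed of caddy below 0.1 rad/s), for 0.2 s.
At the end, for the whole second after the job is handed in: The caddy stands released and at rest in the tray, its underside within 3 mm of the tray's inner floor, its origin within 10 mm of the tray's centre along each of the tray's axes, upright within 0.05 rad (either way round) (all of step 2); the robot touches nothing.
It fails at once if the caddy presses or pulls on the hook stand with more than 25 N (contact force between caddy and stand above 25 N).
It fails at once if the caddy is slammed, dropped or pressed on the tray with more than 60 N (contact force between caddy and tray above 60 N).
It fails at once if the robot itself pushes on the hook stand with more than 5 N (contact force between any of the fingers, the arm and stand above 5 N).
It fails at once if the caddy bears on another loose thing with more than 5 N (contact force between caddy and stapler above 5 N or contact force between caddy and mouse above 5 N or contact force between caddy and mug above 5 N or contact force between caddy and notebook above 5 N or contact force between caddy and keepsake above 5 N or contact force between caddy and frame above 5 N or contact force between caddy and camera above 5 N).
It fails at once if something else on the desk is shifted by more than 20 mm or knocked over (distance of any of stapler, mouse, mug, notebook, keepsake, frame, camera from where it was at the start of the episode above 0.02 m or angle between any of stapler, mouse, mug, notebook, keepsake, frame, camera's own z axis and vertical above 0.3 rad).
It also fails if it takes over 72 s, if anything falls off the work surface, if the arm or the gripper's body presses on something with over 40 N, if the wrist force passes 120 N, or if a joint passes its speed limit or range.

ROBOT

A 6-joint arm with a two-finger parallel gripper is mounted at the origin on the work surface. World frame = base frame: x ahead of the robot, y to its left, z up, the work surface at z = 0. Lengths are in mm, angles in degrees, forces in N, time in s.
With the tool pointing down it reaches from about 350 to 850 mm from the base axis. Payload 8.1 kg.
Tool frame: the origin (TCP) lies between the finger pads; the fingertips stand 22 mm ahead of it and the grasp point (between the pads) lies 3 mm ahead of it; z points along the fingers, y is the line along which they close (so a half turn about z gives the same grasp; the last joint's range is limited). The gripper opens to 85 mm and grips with 20 to 120 N. Pads are 22 mm wide; open, the fingers measure 114 mm over their backs; the gripper's body (76 mm by 85 mm) begins 54 mm behind the grasp point. The pads swing forward as they close: fully open they stand 13 mm farther back than shut.
Start: joints at [66.44, 7.471, 85.268, -0, 87.261, -4.893], TCP at [192.019, 568.449, 253.292] pointing down, gripper open.
Joint ranges: [-169.43, 169.43], [-51.17, 129.36], [1.28, 143.12], [-76.62, 256.62], [0, 156.53], [-152.29, 152.29]. Speed limits (degrees/s): [136.94, 136.94, 159.86, 180, 180, 180].

INTERFACE

Orientations are given as [roll, pitch, yaw] about the fixed x, y, z axes, in that order (R = Rz(yaw) Ry(pitch) Rx(roll)).
In Python, from bench import r, vision gives the robot as it stands.
- The arm moves only by the tool step_arm, never from a script. Its argument "targets" is a list that holds one entry, the list of rows, each a list of 6 numbers: the shift along the world's x, y, z in mm, then the turn, a rotation vector about the world's x, y, z in rad. In form: [[[x, y, z, rx, ry, rz], ...]]. A call has 1 to 12 rows; each row is the pose to reach, as a shift and turn from the pose commanded when the call began; what a row does not reach only later rows make up. A row lasts 1/12 s, in which the tool goes at most 41.7 mm and 7.16 degrees, less where a joint would pass 70% of its speed; a pose out of reach is approached as far as the arm can. A call with a gripper value outside its range is refused whole. "fingers" is the gripper's target within -1 to 1 (shut at 1, half-way at 0, fully open at -1), set as the call begins (left out, the last holds). The fingers move at their own pace and stop on an object; "newtons" is the grip in N (left out, the last holds). Time passes only in rows, so rows that repeat a pose let the fingers close. It gives the time, the measured TCP pose, the force, the opening and the grip force at its end, in the units of the state.
- r.sense(): the state, without advancing time (a new reading comes with each control period).
- vision.snapshot(name): name is "side" or "top"; returns a dict with "img" (480x640x3 uint8, blue, green, red), "mtx" (3x3 intrinsics, pixels), "eye" and "attitude" of the camera in the world. Camera axes: x right, y up, looking along -z (the intrinsics and any distortion apply to the point x, -y, -z); pixel columns grow to the right and rows downward; lengths in mm; the calibration is good to about 2 mm. A picture is of the moment at which its call begins. There is no depth.
- r.hand_in(): hands the job in; it is judged then, once.
The state is a dict: "time": time; "joint_pos": joint angles; "qd": joint speeds; "joint_efforts": joint torques, N m; "tool_pos": TCP position; "tcp_rot": TCP orientation; "ft_force": force on the tool from outside, world axes, zero at the start; "wrist_torque": the same for the moment, N m; "finger_gap": finger opening in mm; "grip_force": force on a finger pad.
Only numpy, scipy, OpenCV 4.12 (cv2) and the standard library are available. Lean on these libraries where they do the work, as an engineer would, in place of code of your own. Each camera call takes 0.05 s, during which the arm holds its last target. There are 200 camera calls.

## Working session

There is one attempt and no reset: what is moved stays moved. The work goes in short steps, Python scripts to look and compute and a tool call to move; the robot and the scene stay as the last step left them, time stands still between calls to the robot, and variables do not carry over. Pictures are saved under pics/ and viewed, at most 10 in all, crops included, and the job is handed in when it is done.

Besides the shell and the picture viewer there is one more tool, called as name([rows], argument=value, ...), one row to a line, values as JSON. step_arm: Moves the arm, as the interface text tells. Its arguments: {"type":"object","properties":{"targets":{"type":"array"},"fingers":{"type":"number"},"newtons":{"type":"number"}},"required":["targets"]}

```bash
mkdir -p pics
cat > h.py <<'E'
import numpy as np, cv2
from bench import r, vision
from scipy.spatial.transform import Rotation as R
def rot(a):
    a=np.array(a,float)
    return a if a.shape==(3,3) else (R.from_quat(a).as_matrix() if a.size==4 else R.from_euler('xyz',a,degrees=True).as_matrix())
def ray(s,u,v):
    d=np.array([(u-s['mtx'][0][2])/s['mtx'][0][0], -(v-s['mtx'][1][2])/s['mtx'][1][1], -1])
    return np.array(s['eye'],float), rot(s['attitude'])@d
def onz(s,u,v,z):
    e,d=ray(s,u,v); return e+d*(z-e[2])/d[2]
def proj(s,P):
    p=rot(s['attitude']).T@(np.array(P,float)-np.array(s['eye']))
    return np.array([s['mtx'][0][2]+s['mtx'][0][0]*p[0]/-p[2], s['mtx'][1][2]+s['mtx'][1][1]*(-p[1])/-p[2]])
def cross2(s1,p1,s2,p2):
    e1,d1=ray(s1,*p1); e2,d2=ray(s2,*p2)
    A=np.stack([d1,-d2],1); t=np.linalg.lstsq(A,e2-e1,rcond=None)[0]
    a,b=e1+d1*t[0],e2+d2*t[1]; return (a+b)/2,np.linalg.norm(a-b)
E
python3 - <<'E'
from h import *
for n in('top','side'):
    s=vision.snapshot(n); cv2.imwrite(f'pics/{n}0.png',s['img']); print(n,{k:v for k,v in s.items() if k!='img'})
print(r.sense())
E
```

```text
top {'mtx': array([[566.53470323,   0.        , 321.39783657],
       [  0.        , 566.53470323, 240.94872807],
       [  0.        ,   0.        ,   1.        ]]), 'eye': array([3.36190430e+02, 1.27401970e+00, 1.69137464e+03]), 'attitude': array([  9.08260465,  -0.2560961 , -88.72520831])}
side {'mtx': array([[604.15769437,   0.        , 311.73112101],
       [  0.        , 604.15769437, 236.91911212],
       [  0.        ,   0.        ,   1.        ]]), 'eye': array([ 337.04467966, -931.44198338, 1246.47432416]), 'attitude': array([ 42.35263665,  -1.0925188 , -14.38449268])}
{'time': 0.1, 'joint_pos': array([ 6.64406631e+01,  7.51291298e+00,  8.53258402e+01,  2.14481264e-04,
        8.72609261e+01, -4.89291244e+00]), 'qd': array([ 0.01237763, -0.18921131, -0.18245557,  0.15385125,  0.00445066,
       -0.05607431]), 'joint_efforts': array([ 1.33746007e-04, -5.70939696e+01, -5.01949275e+01, -2.12780328e-04,
        7.86923716e-03,  1.12224761e-04]), 'tool_pos': array([191.81985482, 568.0087786 , 252.30022828]), 'tcp_rot': array([-1.79900702e+02, -8.71544137e-03,  1.61333558e+02]), 'ft_force': array([-0.36515952, -0.75264483,  0.62342424]), 'wrist_torque': array([ 0.05552851,  0.00291234, -0.00472772]), 'grip_force': 0.0, 'finger_gap': 85.17923231364828}
```

View pics/top0.png

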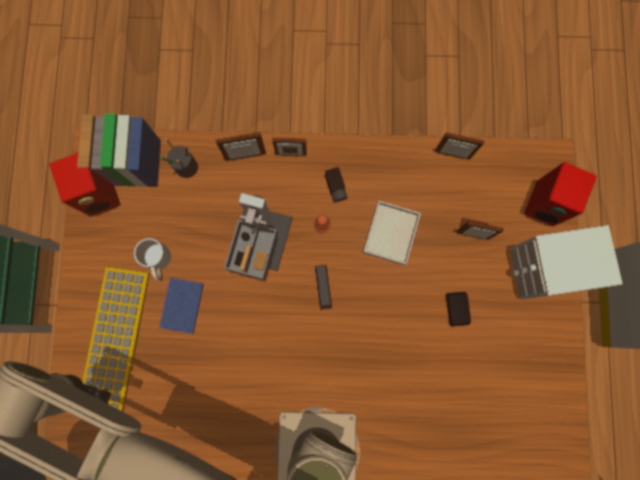

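View pics/side0.png

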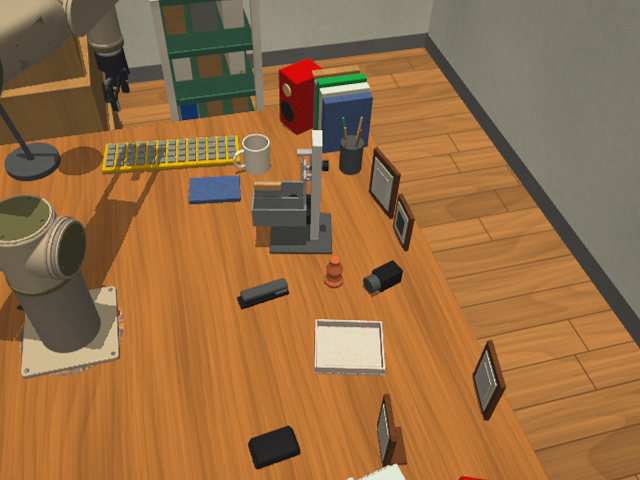

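The top view shows the caddy at about (253,248), with the post behind it at (252,203). The tray is at about (392,233), the keepsake at (321,223) and the stapler at (323,287). In the side view the wooden grip is at (267,186) and the tray at (349,346). Next I'll enlarge the caddy in both views and measure the tray.

Run:
```python
from h import *
T=cv2.imread('pics/top0.png'); S=cv2.imread('pics/side0.png')
a=cv2.resize(T[185:290,220:300],None,fx=4.5,fy=4.5,interpolation=cv2.INTER_CUBIC)
b=cv2.resize(S[125:255,245:340],None,fx=4.5,fy=4.5,interpolation=cv2.INTER_CUBIC)
o=np.zeros((590,800,3),np.uint8); o[:a.shape[0],:a.shape[1]]=a; o[:b.shape[0],365:365+b.shape[1]]=b[:, :435]
cv2.imwrite('pics/crop1.png',o)
s=vision.snapshot('top')
hsv=cv2.cvtColor(T,cv2.COLOR_BGR2HSV)
m=((hsv[...,1]<70)&(hsv[...,2]>140)).astype(np.uint8); m[:, :350]=0; m[:,440:]=0;m[:190]=0;m[280:]=0
c=max(cv2.findContours(m,0,2)[0],key=cv2.contourArea)
print('tray area',cv2.contourArea(c)); q=cv2.minAreaRect(c);print(q)
bp=[onz(s,*p,30) for p in cv2.boxPoints(q)]; print(np.round(bp,1)); 
for i in range(2): 
  d=bp[i+1]-bp[i]; print(np.linalg.norm(d),np.degrees(np.arctan2(d[1],d[0])))
print('tray c',np.mean(bp,0))
m=((hsv[...,0]>8)&(hsv[...,0]<22)&(hsv[...,1]>90)).astype(np.uint8)
print(m[235:275,235:280].sum())
```

```text
tray area 2062.0
((391.4099426269531, 232.9259033203125), (44.13778305053711, 51.414676666259766), 17.65012550354004)
[[ 575.3 -122.9   30. ]
 [ 725.1 -168.1   30. ]
 [ 687.  -294.3   30. ]
 [ 538.3 -247.5   30. ]]
156.41600626406026 -16.811136903556168
131.84089705834018 -106.79808643010477
tray c [ 631.41732174 -208.21255374   30.        ]
568
```

View pics/crop1.png

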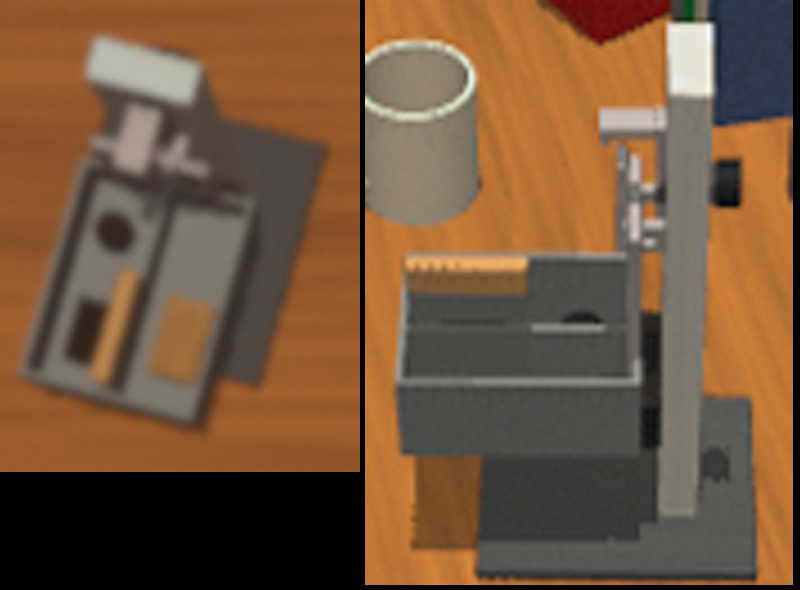

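The crop shows the post top's front edge from crop (85,75) to (195,105). The grip's top runs from (128,268) to (102,382). The side crop shows the guard strap at about (630,122) and the hanger bar at about (622,150). From these I'll compute positions.

Run:
```python
from h import *
s=vision.snapshot('top'); d=vision.snapshot('side')
f=lambda x,y:(220+(x+.5)/4.5-.5,185+(y+.5)/4.5-.5)
g=lambda x,y:(245+(x-365+.5)/4.5-.5,125+(y+.5)/4.5-.5)
def pr(n,v): print(n,np.round(v,1))
L=onz(s,*f(85,75),340);Rr=onz(s,*f(195,105),340)
e=Rr-L; pr('post front mid',(L+Rr)/2); print('w',np.linalg.norm(e),'yaw',np.degrees(np.arctan2(e[0],-e[1]))*-1)
B=onz(s,*f(128,268),193);F=onz(s,*f(102,384),193);e=B-F
pr('grip',(B+F)/2);print(np.linalg.norm(e),np.degrees(np.arctan2(e[1],e[0])))
# grip mask in top
hsv=cv2.cvtColor(s['img'],cv2.COLOR_BGR2HSV)
m=((s['img'][...,2]>170)&(hsv[...,1]>100)).astype(np.uint8)
k=np.zeros_like(m);k[240:274,236:253]=m[240:274,236:253]
ys,xs=np.nonzero(k);print(len(xs),xs.mean(),ys.mean());pr('mask grip',onz(s,xs.mean(),ys.mean(),193))
q=cv2.minAreaRect(np.stack([xs,ys],1).astype(np.float32));print(q)
# rim corners z=149+? box top z=89+60=149
for p in[(22,378),(205,428),(252,198),(82,162)]: pr('rim',onz(s,*f(*p),149))
# side grip front/back top ends
for p in[(405,257),(528,260)]:pr('side grip z193',onz(d,*g(*p),193))
# tray side check: light corners
pr('tray side',[onz(d,*p,30) for p in[(315,320),(383,320),(384,374),(315,374)]])
for n,u in(('keep',(321,223)),('stap',(323,287))):pr(n,onz(s,*u,30))
```

```text
post front mid [638.1 174.4 340. ]
w 62.17205599350552 yaw 14.190397072003714
grip [527.8 202.  193. ]
70.64054373292979 -10.087423530828659
45 244.9777777777778 256.2888888888889
mask grip [529.7 202.6 193. ]
((244.84527587890625, 256.95703125), (2.0340933799743652, 22.803260803222656), 15.52410888671875)
rim [500.2 263.  149. ]
rim [472.3 150.7 149. ]
rim [614.5 127.2 149. ]
rim [634.6 232.6 149. ]
side grip z193 [497.3 214.4 193. ]
side grip z193 [565.  195.9 193. ]
tray side [[ 575.1 -128.4   30. ]
 [ 735.6 -167.3   30. ]
 [ 690.  -307.5   30. ]
 [ 538.2 -270.3   30. ]]
keep [656.1   2.2  30. ]
stap [465.3  -8.   30. ]
```

step_arm([
  [[15, -16, 10, 0, 0, 0], [42, -45, 17, 0, 0, 0.02], [70, -76, 17, 0, 0, 0.04], [98, -106, 17, 0, 0, 0.06], [126, -136, 17, 0, 0, 0.077], [154, -166, 17, 0, 0, 0.077], [182, -196, 17, 0, 0, 0.077], [210, -226, 17, 0, 0, 0.077], [238, -256, 17, 0, 0, 0.077], [266, -286, 17, 0, 0, 0.077], [294, -316, 17, 0, 0, 0.077], [310, -333, 17, 0, 0, 0.077]],
], fingers=-1, newtons=80)

```text
time: 1.25
tool_pos: [504.2, 232.0, 270.2]
tcp_rot: [-180.0, 0.1, 165.6]
ft_force: [-0.2, 0.6, -0.7]
finger_gap: 85.5
grip_force: 0.0
```

step_arm([
  [[16, -17, 0, 0, 0, 0], [26, -28, 0, 0, 0, 0], [31, -34, 0, 0, 0, 0], [31, -34, 0, 0, 0, 0], [31, -34, 0, 0, 0, 0]],
])

```text
time: 1.67
tool_pos: [532.6, 202.0, 270.2]
tcp_rot: [180.0, -0.0, 165.7]
ft_force: [0.3, 0.6, 0.2]
finger_gap: 85.6
grip_force: 0.0
```

Run:
```python
from h import *
d=vision.snapshot('side'); s=vision.snapshot('top'); S=r.sense();print(S['tool_pos'],S['tcp_rot'],S['ft_force'])
# guard height from first side picture, front edge at stand x=-36,y=-9
c,sn=np.cos(np.radians(-14.3)),np.sin(np.radians(-14.3)); st=lambda x,y,z:np.array([638.1+c*x-sn*y,174.4+sn*x+c*y,z])
for z in range(250,330,10): 
  p=proj(d,st(-36,-9,z)); print(z,np.round(((p-[245,125])*4.5+[365,0]),0))
# tray rim: bright
k=lambda im:cv2.resize(im,None,fx=4,fy=4,interpolation=cv2.INTER_CUBIC)
o=np.zeros((600,800,3),np.uint8)
a=k(s['img'][195:270,357:427]); b=k(d['img'][310:385,305:395]); o[:300,:280]=a; o[:300,300:660]=b
a=k(d['img'][125:200,240:340]); o[300:,:400]=a
cv2.imwrite('pics/c2.png',o)
```

```text
[532.28240568 202.60954189 270.32886198] [ 1.79983576e+02 -2.00597908e-02  1.65824510e+02] [0.04075469 0.33904688 0.27205531]
250 [596. 197.]
260 [596. 184.]
270 [596. 170.]
280 [596. 156.]
290 [596. 141.]
300 [596. 127.]
310 [596. 113.]
320 [596.  98.]
```

View pics/c2.png

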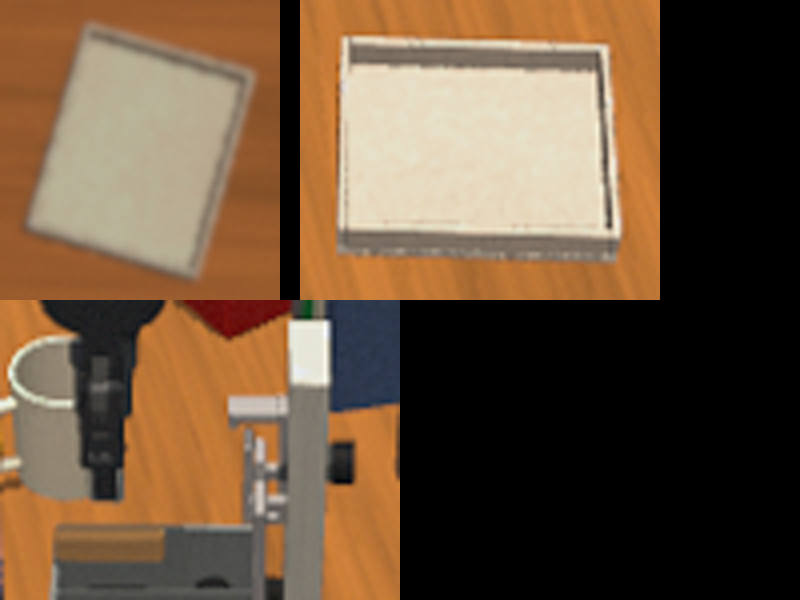

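Tray rim corners read as (88,22), (254,72), (195,278), (25,228) in the top crop, and (343,38), (608,44), (618,235), (340,232) in the side crop. The gripper is lined up over the wooden grip. The guard lip looks to be at z of about 291–304, so I expect roughly 50 mm of lift. Descending and grasping.

step_arm([
  [[0, 0, -12, 0, 0, 0], [0, 0, -26, 0, 0, 0], [0, 0, -40, 0, 0, 0], [0, 0, -54, 0, 0, 0], [0, 0, -66, 0, 0, 0], [0, 0, -76, 0, 0, 0], [0, 0, -83, 0, 0, 0], [0, 0, -86, 0, 0, 0], [0, 0, -86, 0, 0, 0], [0, 0, -86, 0, 0, 0]],
])

```text
time: 2.6
tool_pos: [533.3, 201.6, 184.7]
tcp_rot: [180.0, 0.0, 165.7]
ft_force: [0.1, -0.5, -0.0]
finger_gap: 85.5
grip_force: 0.0
```

step_arm([
  [[0, 0, 0, 0, 0, 0], [0, 0, 0, 0, 0, 0], [0, 0, 0, 0, 0, 0], [0, 0, 0, 0, 0, 0], [0, 0, 0, 0, 0, 0], [0, 0, 0, 0, 0, 0], [0, 0, 0, 0, 0, 0], [0, 0, 0, 0, 0, 0], [0, 0, 0, 0, 0, 0], [0, 0, 0, 0, 0, 0]],
], fingers=1, newtons=60)

```text
time: 3.43
tool_pos: [533.0, 201.6, 184.4]
tcp_rot: [180.0, -0.0, 165.8]
ft_force: [-0.8, 1.1, 1.3]
finger_gap: 10.9
grip_force: 60.9
```

Run:
```python
from h import *
d=vision.snapshot('side'); s=vision.snapshot('top'); S=r.sense();print(S)
f=lambda x,y:(357+(x+.5)/4-.5,195+(y+.5)/4-.5)
g=lambda x,y:(305+(x-300+.5)/4-.5,310+(y+.5)/4-.5)
def an(n,P,o=0):
  P=np.array(P);print(n,np.round(P,1).tolist(),'c',np.round(P.mean(0),1))
  for i in range(4):
    e=P[(i+1)%4]-P[i];print(round(np.linalg.norm(e),1),round(np.degrees(np.arctan2(e[1],e[0])),1))
t=[(88,22),(254,72),(195,278),(25,228)]
an('top',[onz(s,*f(*p),30) for p in t])
u=[(343,38),(608,44),(618,235),(340,232)]
an('side',[onz(d,*g(*p),30) for p in u])
for p in t: print(np.round(proj(d,onz(s,*f(*p),30)),1), end=' ')
print([np.round(g(*p),1).tolist() for p in u])
```

```text
{'time': 3.5333, 'joint_pos': array([ 1.55582834e+01,  5.24239406e+00,  9.49441126e+01,  9.70180474e-03,
        7.98123652e+01, -6.01991715e+01]), 'qd': array([-0.0786096 , -0.06946577,  0.03998869,  0.02395104, -0.0206284 ,
       -0.12726451]), 'joint_efforts': array([ -1.33170828, -52.80161262, -48.40865135,  -0.59805516,
        -0.23920208,   0.16861467]), 'tool_pos': array([532.97108214, 201.59670789, 184.3566419 ]), 'tcp_rot': array([ 1.79991153e+02, -3.76689355e-03,  1.65755739e+02]), 'ft_force': array([-1.8208003 ,  1.71989406,  1.6822783 ]), 'wrist_torque': array([0.28240214, 0.08464721, 0.15930628]), 'grip_force': 60.93815088272095, 'finger_gap': 10.877230844844968}
top [[730.1, -169.4, 30.0], [694.6, -294.1, 30.0], [538.3, -249.7, 30.0], [572.7, -123.8, 30.0]] c [ 633.9 -209.2   30. ]
129.6 -105.9
162.5 164.1
130.5 74.7
163.9 -16.2
side [[576.7, -126.1, 30.0], [731.8, -168.3, 30.0], [694.9, -293.9, 30.0], [541.4, -254.3, 30.0]] c [ 636.2 -210.7   30. ]
160.8 -15.2
130.9 -106.4
158.5 165.6
133.0 74.6
[381.1 321.2] [384.  368.5] [312.8 366.1] [313.5 318.7] [[315.4, 319.1], [381.6, 320.6], [384.1, 368.4], [314.6, 367.6]]
```

Tray centre is about (635,-210) with yaw about -15.7°, and the grasp is firm. Next is a light lift.

step_arm([
  [[0, 0, 1, 0, 0, 0], [0, 0, 2, 0, 0, 0], [0, 0, 4, 0, 0, 0], [0, 0, 6, 0, 0, 0], [0, 0, 8, 0, 0, 0], [0, 0, 10, 0, 0, 0], [0, 0, 12, 0, 0, 0], [0, 0, 14, 0, 0, 0], [0, 0, 16, 0, 0, 0], [0, 0, 17, 0, 0, 0], [0, 0, 18, 0, 0, 0], [0, 0, 18, 0, 0, 0]],
])

```text
time: 4.53
tool_pos: [533.1, 201.5, 202.6]
tcp_rot: [180.0, 0.0, 165.7]
ft_force: [0.1, 0.0, -4.5]
finger_gap: 11.0
grip_force: 60.1
```

Run:
```python
from h import *
S=r.sense();print(S['tool_pos'],S['tcp_rot'],S['ft_force'],S['wrist_torque'])
```

```text
[533.1112236  201.49788072 202.57165777] [1.79989349e+02 1.61999874e-02 1.65744536e+02] [ 0.11805404  0.00804986 -4.48282541] [ 0.04498225  0.06396263 -0.0143999 ]
```

The caddy hangs free in the gripper at about 4.5 N, with no side force. I'll keep lifting slowly.

step_arm([
  [[0, 0, 1, 0, 0, 0], [0, 0, 2, 0, 0, 0], [0, 0, 3, 0, 0, 0], [0, 0, 4, 0, 0, 0], [0, 0, 5, 0, 0, 0], [0, 0, 6, 0, 0, 0], [0, 0, 7, 0, 0, 0], [0, 0, 8, 0, 0, 0]],
])

```text
time: 5.2
tool_pos: [533.1, 201.4, 210.4]
tcp_rot: [180.0, 0.0, 165.7]
ft_force: [0.2, -0.2, -4.2]
finger_gap: 11.1
grip_force: 60.1
```

step_arm([
  [[0, 0, 1, 0, 0, 0], [0, 0, 2, 0, 0, 0], [0, 0, 3, 0, 0, 0], [0, 0, 4, 0, 0, 0], [0, 0, 5, 0, 0, 0], [0, 0, 6, 0, 0, 0]],
])

```text
time: 5.7
tool_pos: [533.0, 201.4, 216.4]
tcp_rot: [-180.0, -0.0, 165.7]
ft_force: [0.3, 0.0, -4.8]
finger_gap: 10.8
grip_force: 60.1
```

step_arm([
  [[0, 0, 1, 0, 0, 0], [0, 0, 2, 0, 0, 0], [0, 0, 3, 0, 0, 0], [0, 0, 4, 0, 0, 0]],
])

```text
time: 6.03
tool_pos: [533.0, 201.4, 220.4]
tcp_rot: [-180.0, 0.0, 165.7]
ft_force: [-0.2, -0.1, -3.7]
finger_gap: 11.0
grip_force: 60.1
```

step_arm([
  [[0, 0, 1, 0, 0, 0], [0, 0, 2, 0, 0, 0], [0, 0, 3, 0, 0, 0], [0, 0, 4, 0, 0, 0]],
])

```text
time: 6.37
tool_pos: [533.0, 201.4, 224.4]
tcp_rot: [-180.0, -0.0, 165.7]
ft_force: [-0.3, -0.5, -2.6]
finger_gap: 11.1
grip_force: 60.1
```

step_arm([
  [[0, 0, 1, 0, 0, 0], [0, 0, 2, 0, 0, 0], [0, 0, 3, 0, 0, 0], [0, 0, 3, 0, 0, 0]],
])

```text
time: 6.7
tool_pos: [533.1, 201.5, 227.6]
tcp_rot: [180.0, 0.0, 165.7]
ft_force: [0.7, 0.3, -5.3]
finger_gap: 11.3
grip_force: 60.1
```

step_arm([
  [[0, 0, 1, 0, 0, 0], [0, 0, 2, 0, 0, 0], [0, 0, 2, 0, 0, 0]],
])

```text
time: 6.95
tool_pos: [533.1, 201.5, 229.5]
tcp_rot: [180.0, 0.0, 165.7]
ft_force: [0.4, 0.1, -4.1]
finger_gap: 11.2
grip_force: 60.1
```

step_arm([
  [[0, 0, 1, 0, 0, 0], [0, 0, 2, 0, 0, 0], [0, 0, 2, 0, 0, 0]],
])

```text
time: 7.2
tool_pos: [533.1, 201.5, 231.6]
tcp_rot: [180.0, 0.0, 165.7]
ft_force: [-0.2, -0.1, -4.9]
finger_gap: 11.5
grip_force: 60.1
```

step_arm([
  [[0, 0, 1, 0, 0, 0], [0, 0, 2, 0, 0, 0], [0, 0, 2, 0, 0, 0]],
])

```text
time: 7.45
tool_pos: [532.8, 201.4, 233.1]
tcp_rot: [-180.0, -0.0, 165.7]
ft_force: [0.0, 0.2, -5.7]
finger_gap: 11.0
grip_force: 59.8
```

step_arm([
  [[0, 0, 1, 0, 0, 0], [0, 0, 1, 0, 0, 0], [0, 0, 1, 0, 0, 0]],
])

```text
time: 7.7
tool_pos: [532.6, 201.4, 233.6]
tcp_rot: [-180.0, -0.1, 165.7]
ft_force: [0.6, 0.2, -9.5]
finger_gap: 10.9
grip_force: 59.5
```

Run:
```python
from h import *
S=r.sense();print(S['tool_pos'],S['tcp_rot'],S['ft_force'],S['wrist_torque'])
```

```text
[532.5943897  201.42054521 233.64368711] [-1.79969596e+02 -7.02972572e-02  1.65749121e+02] [ 0.61207702  0.23535794 -9.53231579] [0.14601791 0.46143681 0.05296212]
```

Contact with the guard starts at TCP z of about 233, and the moment matches a touch at the bar. Lowering 8 mm below contact puts the bar in the middle of the mouth.

step_arm([
  [[0, 0, -1, 0, 0, 0], [0, 0, -3, 0, 0, 0], [0, 0, -5, 0, 0, 0], [0, 0, -7, 0, 0, 0], [0, 0, -8.5, 0, 0, 0], [0, 0, -9.5, 0, 0, 0], [0, 0, -9.5, 0, 0, 0], [0, 0, -9.5, 0, 0, 0]],
])

```text
time: 8.37
tool_pos: [533.0, 201.4, 224.8]
tcp_rot: [-180.0, -0.0, 165.7]
ft_force: [0.0, -0.1, -4.0]
finger_gap: 11.0
grip_force: 60.1
```

Run:
```python
from h import *
d=vision.snapshot('side');S=r.sense();print(S['tool_pos'],S['tcp_rot'],S['ft_force'],S['wrist_torque'])
cv2.imwrite('pics/c3.png',cv2.resize(d['img'][125:225,240:340],None,fx=6,fy=6,interpolation=cv2.INTER_CUBIC))
```

```text
[533.07951476 201.47168873 224.90687996] [1.79994665e+02 1.00508071e-02 1.65746459e+02] [ 0.13107154  0.34399045 -4.28742532] [ 0.02684111  0.10061678 -0.00674839]
```

View pics/c3.png

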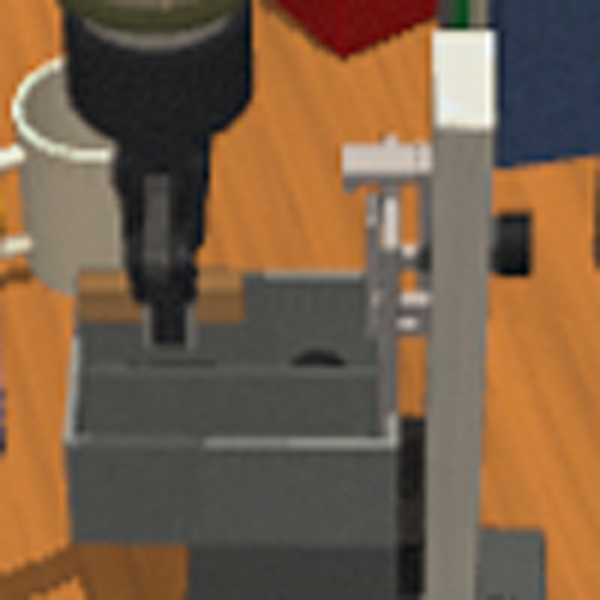

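The side crop shows the gripper holding the grip at (165,310), with the bar just under the guard at (385,180). I'll draw out along the stand's -x slowly while watching the force.

step_arm([
  [[-1, 0.25, 0, 0, 0, 0], [-1.9, 0.5, 0, 0, 0, 0], [-2.9, 0.74, 0, 0, 0, 0], [-3.9, 1, 0, 0, 0, 0], [-3.9, 1, 0, 0, 0, 0]],
])

```text
time: 8.83
tool_pos: [528.9, 202.5, 224.8]
tcp_rot: [-180.0, -0.0, 165.8]
ft_force: [0.2, -0.3, -3.0]
finger_gap: 11.0
grip_force: 60.1
```

step_arm([
  [[-1, 0.25, 0, 0, 0, 0], [-2.4, 0.6, 0, 0, 0, 0], [-3.9, 1, 0, 0, 0, 0], [-5.8, 1.5, 0, 0, 0, 0], [-5.8, 1.5, 0, 0, 0, 0]],
])

```text
time: 9.25
tool_pos: [523.0, 204.1, 224.8]
tcp_rot: [180.0, -0.0, 165.8]
ft_force: [-0.4, -0.0, -3.9]
finger_gap: 11.0
grip_force: 60.1
```

step_arm([
  [[-1, 0.25, 0, 0, 0, 0], [-1.9, 0.5, 0, 0, 0, 0], [-2.9, 0.74, 0, 0, 0, 0], [-3.9, 1, 0, 0, 0, 0], [-3.9, 1, 0, 0, 0, 0]],
])

```text
time: 9.67
tool_pos: [519.3, 205.0, 224.8]
tcp_rot: [180.0, -0.0, 165.7]
ft_force: [0.5, -0.8, -4.8]
finger_gap: 11.3
grip_force: 60.1
```

The bar is in the mouth and moving freely. Drawing the rest of the way out.

step_arm([
  [[-2, 0.5, 0, 0, 0, 0], [-4, 1, 0, 0, 0, 0], [-7, 1.8, 0, 0, 0, 0], [-11, 2.8, 0, 0, 0, 0], [-15, 3.8, 0, 0, 0, 0], [-19, 4.8, 0, 0, 0, 0], [-24, 6.1, 0, 0, 0, 0], [-29, 7.4, 0, 0, 0, 0], [-35, 8.9, 0, 0, 0, 0], [-41, 10.5, 0, 0, 0, 0], [-48, 12.2, 0, 0, 0, 0], [-52, 13.2, 0, 0, 0, 0]],
])

```text
time: 10.67
tool_pos: [466.4, 218.4, 224.8]
tcp_rot: [-180.0, -0.0, 165.8]
ft_force: [0.2, 0.4, -3.8]
finger_gap: 11.1
grip_force: 60.1
```

Run:
```python
from h import *
d=vision.snapshot('side');s=vision.snapshot('top');S=r.sense();print(S['tool_pos'],S['tcp_rot'],S['ft_force'],S['wrist_torque'])
cv2.imwrite('pics/c4.png',np.hstack([d['img'][100:400,200:400],s['img'][130:430,190:440]]).repeat(1,0))
```

```text
[466.69419185 218.43614835 224.84193998] [ 1.79996182e+02 -4.87053309e-03  1.65782781e+02] [ 0.58105948  0.16763616 -3.5074755 ] [0.04940152 0.0966527  0.04886322]
```

View pics/c4.png

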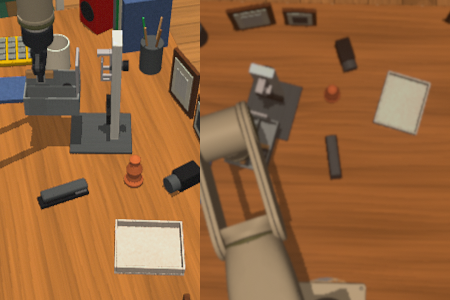

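The caddy is off the hook and clear. First I move sideways past the stand, then over to the tray at a raised height.

step_arm([
  [[0, -4, 3, 0, 0, 0], [0, -12, 8, 0, 0, 0], [0, -24, 14, 0, 0, 0], [0, -40, 20, 0, 0, 0], [0, -58, 25, 0, 0, 0], [0, -78, 25, 0, 0, 0], [0, -98, 25, 0, 0, 0], [0, -118, 25, 0, 0, 0], [5, -138, 25, 0, 0, 0], [13, -158, 25, 0, 0, 0], [21, -178, 25, 0, 0, 0], [30, -198, 25, 0, 0, 0]],
])

```text
time: 11.77
tool_pos: [497.7, 17.8, 250.8]
tcp_rot: [-180.0, 0.1, 165.7]
ft_force: [0.5, 1.0, -3.8]
finger_gap: 11.1
grip_force: 60.1
```

step_arm([
  [[10, -20, 0, 0, 0, 0], [20, -40, 0, 0, 0, 0], [30, -60, 0, 0, 0, 0], [40, -80, 0, 0, 0, -0.005], [50, -100, 0, 0, 0, -0.01], [60, -120, 0, 0, 0, -0.015], [70, -140, 0, 0, 0, -0.02], [80, -160, 0, 0, 0, -0.025], [90, -180, 0, 0, 0, -0.025], [98, -196, 0, 0, 0, -0.025], [105, -210, 0, 0, 0, -0.025], [110, -218, 0, 0, 0, -0.025]],
])

```text
time: 12.77
tool_pos: [607.2, -201.1, 250.3]
tcp_rot: [-179.9, 0.0, 164.2]
ft_force: [-0.5, 0.0, -3.2]
finger_gap: 10.9
grip_force: 60.1
```

step_arm([
  [[2, -2, -5, 0, 0, 0], [3, -4, -15, 0, 0, 0], [3, -5, -28, 0, 0, 0], [3, -5, -42, 0, 0, 0], [3, -5, -55, 0, 0, 0], [3, -5, -68, 0, 0, 0], [3, -5, -80, 0, 0, 0], [3, -5, -90, 0, 0, 0], [3, -5, -95, 0, 0, 0], [3, -5, -95, 0, 0, 0], [3, -5, -95, 0, 0, 0]],
])

```text
time: 13.68
tool_pos: [610.4, -202.8, 154.8]
tcp_rot: [180.0, -0.0, 164.3]
ft_force: [-0.2, -0.6, -3.9]
finger_gap: 10.8
grip_force: 60.1
```

Run:
```python
from h import *
d=vision.snapshot('side');s=vision.snapshot('top');S=r.sense();print(S['tool_pos'],S['tcp_rot'],S['ft_force'],S['wrist_torque'])
cv2.imwrite('pics/s5.png',d['img']);cv2.imwrite('pics/t5.png',s['img'])
o=np.zeros((600,800,3),np.uint8)
o[:,:440]=cv2.resize(d['img'][250:400,295:405],None,fx=4,fy=4,interpolation=cv2.INTER_CUBIC)
o[:480,440:]=cv2.resize(s['img'][180:300,345:435],None,fx=4,fy=4,interpolation=cv2.INTER_CUBIC)
cv2.imwrite('pics/c5.png',o)
```

```text
[ 611.07111165 -203.11487172  155.94270653] [-1.79988769e+02  1.02038388e-01  1.64309782e+02] [ 0.15931789 -0.05813687 -3.60056925] [0.04843555 0.11374946 0.00565411]
```

View pics/c5.png

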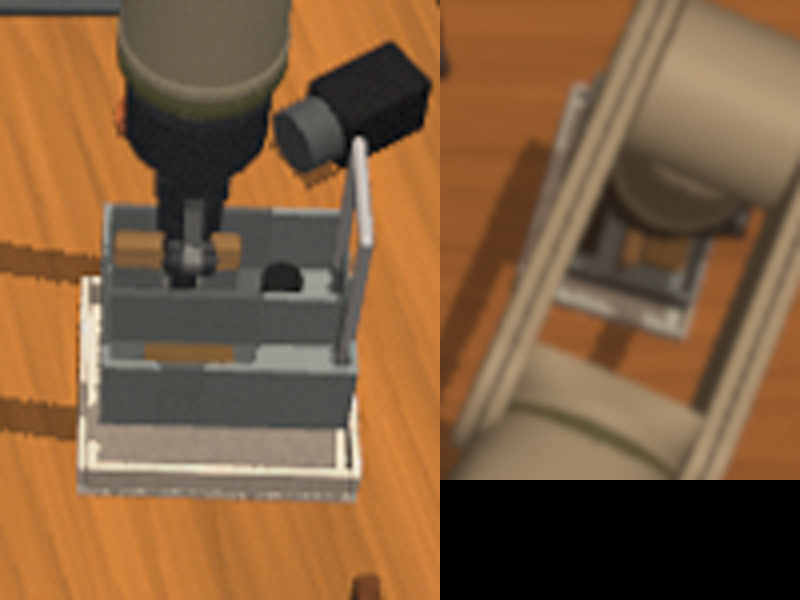

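The caddy hangs about 55 mm above the tray floor, roughly in line. In the side crop its near bottom corners are at (102,418) and (352,427), its near rim corners at (102,367) and (357,370), and the tray's near rim corners at (80,469) and (358,470). Next, the offset.

Run:
```python
from h import *
d=vision.snapshot('side'); s=vision.snapshot('top')
g=lambda x,y:(295+(x+.5)/4-.5,250+(y+.5)/4-.5)
zb=155.2-184.4+89
c,sn=np.cos(np.radians(-15.75)),np.sin(np.radians(-15.75))
W=lambda o,x,y:np.array([o[0]+c*x-sn*y,o[1]+sn*x+c*y])
P=lambda n,p,z,x,y:print(n,'origin est',np.round(onz(d,*g(*p),z)[:2]-W((0,0),x,y),1))
P('bf',(102,418),zb,-70,-55);P('bb',(352,427),zb,70,-55)
P('rf',(102,367),zb+60,-70,-55);P('rb',(357,370),zb+60,70,-55);P('rff',(105,207),zb+60,-70,55)
P('bar L',(358,140),zb+154,66,32);P('bar R',(368,238),zb+154,66,-32)
P('tray fn',(80,469),30,-81,-66);P('tray bn',(359,470),30,81,-66);P('tray ff',(82,279),30,-81,66)
h=lambda x,y:(345+(x-440+.5)/4-.5,180+(y+.5)/4-.5)
Q=lambda n,p,z,x,y:print(n,'top origin',np.round(onz(s,*h(*p),z)[:2]-W((0,0),x,y),1))
Q('tray fr',(683,338),30,-81,-66);Q('tray bl',(575,83),30,81,66)
Q('caddy fr rim',(682,304),zb+60,-70,-55)
```

```text
bf origin est [ 639.5 -206.6]
bb origin est [ 640.4 -207.7]
rf origin est [ 636.6 -210.6]
rb origin est [ 636.7 -207.4]
rff origin est [ 636.1 -212.9]
bar L origin est [ 635.6 -208.8]
bar R origin est [ 636.9 -209.9]
tray fn origin est [ 637.8 -210.9]
tray bn origin est [ 636.5 -205.5]
tray ff origin est [ 635.9 -212.2]
tray fr top origin [ 634.2 -208.1]
tray bl top origin [ 633.4 -210.2]
caddy fr rim top origin [ 633.6 -201.5]
```

Caddy and tray centres agree to within about 1–2 mm, so I'll descend gently.

step_arm([
  [[0, 0, -3, 0, 0, 0], [0, 0, -8, 0, 0, 0], [0, 0, -14, 0, 0, 0], [0, 0, -20, 0, 0, 0], [0, 0, -26, 0, 0, 0], [0, 0, -29, 0, 0, 0], [0, 0, -31, 0, 0, 0], [0, 0, -33, 0, 0, 0], [0, 0, -35, 0, 0, 0], [0, 0, -35, 0, 0, 0]],
])

```text
time: 14.72
tool_pos: [610.3, -202.8, 119.5]
tcp_rot: [-180.0, -0.0, 164.3]
ft_force: [-0.4, -0.0, -3.6]
finger_gap: 10.8
grip_force: 60.1
```

step_arm([
  [[0, 0, -2, 0, 0, 0], [0, 0, -4, 0, 0, 0], [0, 0, -6, 0, 0, 0], [0, 0, -8, 0, 0, 0], [0, 0, -10, 0, 0, 0], [0, 0, -11, 0, 0, 0], [0, 0, -12, 0, 0, 0], [0, 0, -12, 0, 0, 0]],
])

```text
time: 15.38
tool_pos: [610.3, -202.8, 107.5]
tcp_rot: [180.0, -0.0, 164.3]
ft_force: [-0.1, -0.4, -4.2]
finger_gap: 10.7
grip_force: 60.1
```

Run:
```python
from h import *
d=vision.snapshot('side');s=vision.snapshot('top');S=r.sense();print(S['tool_pos'],S['tcp_rot'],S['ft_force'],S['wrist_torque'])
o=np.zeros((600,800,3),np.uint8)
o[:,:440]=cv2.resize(d['img'][260:380,302:390],None,fx=5,fy=5,interpolation=cv2.INTER_CUBIC)
o[:480,440:]=cv2.resize(s['img'][180:300,345:435],None,fx=4,fy=4,interpolation=cv2.INTER_CUBIC)
cv2.imwrite('pics/c6.png',o)
```

```text
[ 610.42997644 -202.86103164  107.79289753] [-1.79998472e+02  3.50197786e-04  1.64311197e+02] [ 0.79593016  0.34587584 -4.76596195] [0.04273405 0.13351189 0.02254112]
```

View pics/c6.png

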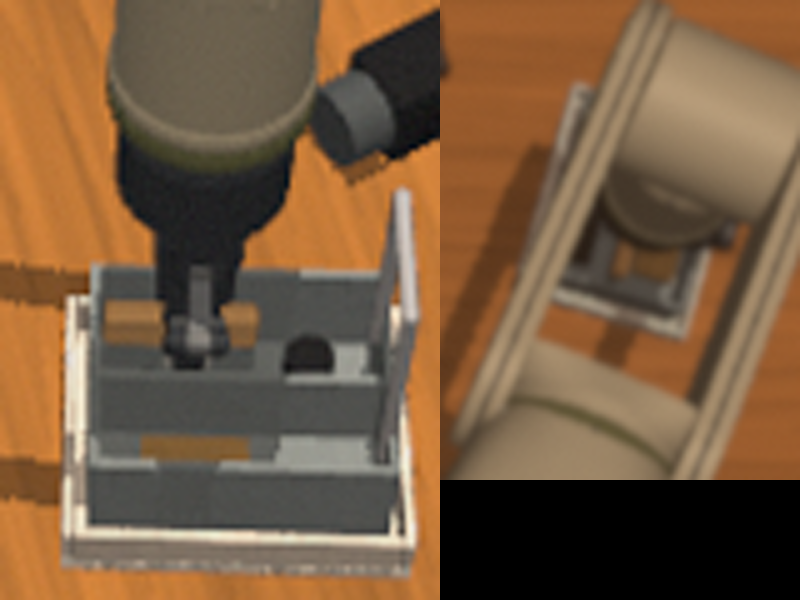

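The caddy is inside the tray walls with gaps on all visible sides: its near face at crop (85–395, 525) lies inside the near wall. I'll lower until the floor takes the weight.

step_arm([
  [[0, 0, -1, 0, 0, 0], [0, 0, -2, 0, 0, 0], [0, 0, -3, 0, 0, 0], [0, 0, -4, 0, 0, 0], [0, 0, -4, 0, 0, 0]],
])

```text
time: 15.9
tool_pos: [610.2, -202.8, 103.4]
tcp_rot: [180.0, -0.0, 164.3]
ft_force: [0.6, 0.4, -4.0]
finger_gap: 11.2
grip_force: 60.1
```

step_arm([
  [[0, 0, -0.5, 0, 0, 0], [0, 0, -1, 0, 0, 0], [0, 0, -1.5, 0, 0, 0], [0, 0, -1.5, 0, 0, 0]],
])

```text
time: 16.23
tool_pos: [610.4, -202.9, 102.2]
tcp_rot: [-180.0, -0.0, 164.3]
ft_force: [-0.1, -0.8, -4.0]
finger_gap: 11.1
grip_force: 60.1
```

step_arm([
  [[0, 0, -0.5, 0, 0, 0], [0, 0, -1, 0, 0, 0], [0, 0, -1, 0, 0, 0]],
])

```text
time: 16.48
tool_pos: [610.5, -202.9, 101.3]
tcp_rot: [180.0, 0.0, 164.3]
ft_force: [0.4, 0.2, -3.6]
finger_gap: 10.9
grip_force: 60.1
```

step_arm([
  [[0, 0, -0.5, 0, 0, 0], [0, 0, -1, 0, 0, 0], [0, 0, -1, 0, 0, 0]],
])

```text
time: 16.73
tool_pos: [610.7, -202.9, 101.1]
tcp_rot: [-180.0, 0.0, 164.3]
ft_force: [-2.0, 1.2, 3.7]
finger_gap: 11.3
grip_force: 61.2
```

step_arm([
  [[0, 0, -0.5, 0, 0, 0], [0, 0, -0.5, 0, 0, 0], [0, 0, -0.5, 0, 0, 0]],
])

```text
time: 16.98
tool_pos: [610.7, -202.9, 101.1]
tcp_rot: [-180.0, 0.0, 164.3]
ft_force: [-4.6, 2.7, 6.8]
finger_gap: 11.3
grip_force: 62.0
```

step_arm([
  [[0, 0, -0.5, 0, 0, 0], [0, 0, -0.5, 0, 0, 0], [0, 0, -0.5, 0, 0, 0]],
])

```text
time: 17.23
tool_pos: [610.7, -202.9, 101.1]
tcp_rot: [-180.0, 0.0, 164.3]
ft_force: [-6.2, 3.9, 10.9]
finger_gap: 10.9
grip_force: 62.5
```

The caddy is seated on the floor. I'll relieve the press and release.

step_arm([
  [[0, 0, 0.5, 0, 0, 0], [0, 0, 1, 0, 0, 0], [0, 0, 1, 0, 0, 0]],
])

```text
time: 17.48
tool_pos: [610.7, -202.9, 101.1]
tcp_rot: [-180.0, 0.0, 164.3]
ft_force: [-4.1, 2.0, 6.1]
finger_gap: 11.1
grip_force: 61.5
```

step_arm([
  [[0, 0, 0, 0, 0, 0], [0, 0, 0, 0, 0, 0], [0, 0, 0, 0, 0, 0], [0, 0, 0, 0, 0, 0], [0, 0, 0, 0, 0, 0], [0, 0, 0, 0, 0, 0], [0, 0, 0, 0, 0, 0], [0, 0, 0, 0, 0, 0], [0, 0, 0, 0, 0, 0]],
], fingers=-0.3, newtons=20)

```text
time: 18.23
tool_pos: [610.4, -202.9, 100.3]
tcp_rot: [-180.0, 0.0, 164.3]
ft_force: [-0.0, -0.1, 0.5]
finger_gap: 55.6
grip_force: 0.0
```

Run:
```python
from h import *
d=vision.snapshot('side');S=r.sense();print(S['tool_pos'],S['ft_force'],S['finger_gap'])
cv2.imwrite('pics/c7.png',cv2.resize(d['img'][260:380,302:390],None,fx=5,fy=5,interpolation=cv2.INTER_CUBIC))
```

```text
[ 610.44211217 -202.85326187  100.28085261] [ 0.23479984 -0.607898   -0.28783933] 55.34523123811254
```

View pics/c7.png

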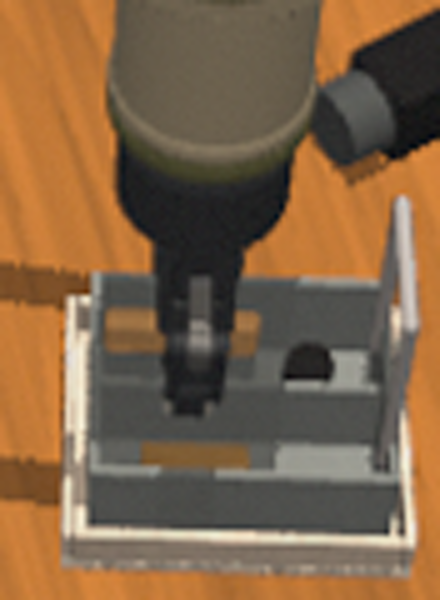

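The caddy sits inside the tray walls with the fingers open and clear. Retreating upward.

step_arm([
  [[0, 0, 3, 0, 0, 0], [0, 0, 10, 0, 0, 0], [0, 0, 20, 0, 0, 0], [0, 0, 35, 0, 0, 0], [0, 0, 50, 0, 0, 0], [0, 0, 70, 0, 0, 0], [0, 0, 90, 0, 0, 0], [0, 0, 110, 0, 0, 0], [0, 0, 130, 0, 0, 0], [0, 0, 150, 0, 0, 0], [-15, 0, 165, 0, 0, 0], [-30, 0, 170, 0, 0, 0]],
])

```text
time: 19.28
tool_pos: [581.6, -203.3, 275.2]
tcp_rot: [-180.0, 0.3, 164.3]
ft_force: [0.8, 0.2, 1.2]
finger_gap: 55.4
grip_force: 0.0
```

step_arm([
  [[-20, 20, 10, 0, 0, 0], [-45, 45, 20, 0, 0, 0], [-70, 75, 20, 0, 0, 0], [-95, 105, 20, 0, 0, 0], [-115, 135, 20, 0, 0, 0], [-130, 165, 20, 0, 0, 0], [-140, 185, 20, 0, 0, 0], [-145, 195, 20, 0, 0, 0], [-145, 195, 20, 0, 0, 0], [-145, 195, 20, 0, 0, 0]],
])

```text
time: 20.12
tool_pos: [435.8, -8.0, 291.3]
tcp_rot: [-180.0, 0.1, 164.4]
ft_force: [-0.3, 0.1, -0.7]
finger_gap: 55.6
grip_force: 0.0
```

Run:
```python
from h import *
d=vision.snapshot('side');s=vision.snapshot('top');print(r.sense()['tool_pos'])
o=np.zeros((600,800,3),np.uint8)
o[:,:440]=cv2.resize(d['img'][260:380,302:390],None,fx=5,fy=5,interpolation=cv2.INTER_CUBIC)
o[:480,440:]=cv2.resize(s['img'][180:300,345:435],None,fx=4,fy=4,interpolation=cv2.INTER_CUBIC)
cv2.imwrite('pics/c8.png',o)
```

```text
[435.97033069  -8.72976485 290.65651649]
```

View pics/c8.png

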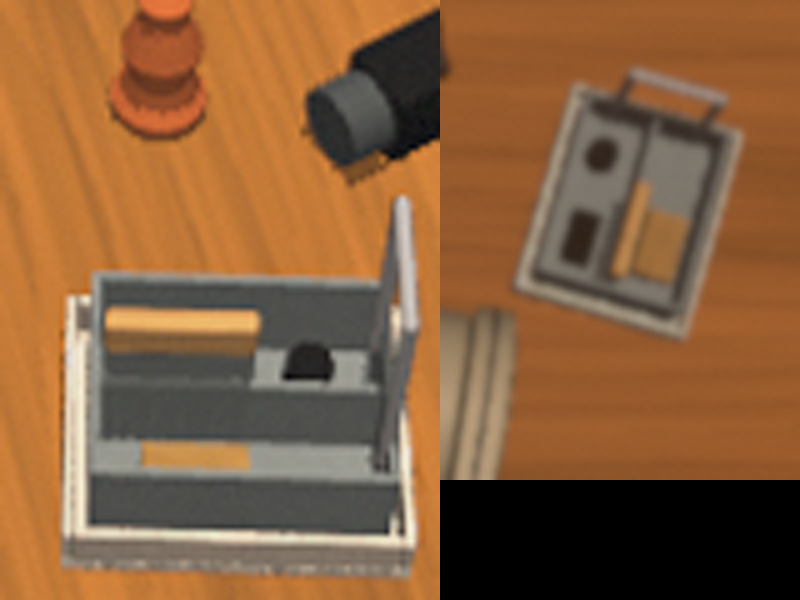

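Both views show the caddy sitting level inside the tray walls, with the keepsake and camera undisturbed and the arm clear. Handing in.

```bash
python3 -c "
from bench import r
print(r.hand_in())"
```

```text
the job is handed in; nothing more can be done
None
```

The caddy is off the hook and released in the tray, level in the last pictures, with the arm clear and the job handed in at about 20 s; the hand-in returned no verdict.

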